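Sweep the screw caps into the counting tray's trough and shut the cover

ROBOT

A 6-joint arm with a two-finger parallel gripper is mounted at the origin on a cart in front of the work surface, level with it; the furniture and walls round the work are solid. World frame = base frame: x ahead of the robot, y to its left, z up, the work surface at z = 0. Lengths are in m, angles in rad, forces in N, time in s.
With the tool pointing down it reaches from about 0.35 to 0.85 m from the base axis. Payload 8.1 kg.
Tool frame: the origin (TCP) lies at the very end of the fingers, on their centre line; the grasp point (between the pads) lies 19 mm behind it; z points along the fingers, y is the line along which they close (so a half turn about z gives the same grasp; the last joint's range is limited). The gripper opens to 85 mm and grips with 20 to 120 N. Pads are 22 mm wide; open, the fingers measure 114 mm over their backs; the gripper's body (76 mm by 85 mm) begins 54 mm behind the grasp point. The pads swing forward as they close: fully open they stand 13 mm farther back than shut.
Start: joints at [-0.085, 0.13, 1.488, -0, 1.523, -0.085], TCP at [0.6, 0, 0.231] pointing down, gripper open.
Joint ranges: [-2.96, 2.96], [-0.89, 2.26], [0.02, 2.5], [-1.34, 4.48], [0, 2.73], [-2.66, 2.66]. Speed limits (rad/s): [2.39, 2.39, 2.79, 3.14, 3.14, 3.14].

INTERFACE

Orientations are given as a rotation vector (axis times angle).
In Python, from bench import manip gives the robot as it stands.
- The arm moves only by the tool carry_out, never from a script. Its arguments are lists of equal length, an entry for each row: "gripper": the opening, from 0 (shut) to 1 (fully open); "slide": the shift along the tool's x, y, z in units of 30 mm (1.0 is 30 mm), a list of three; "spin": the turn about the tool's z in units of 5 degrees (1.0 is 5 degrees). A call has 1 to 20 rows; each row is the pose to reach, as a shift and turn from the pose commanded when the call began, along the tool's axes at that moment; what a row does not reach only later rows make up. A row lasts 1/12 s, in which the tool goes at most 41.7 mm and 7.16 degrees, less where a joint would pass 70% of its speed; a pose out of reach is approached as far as the arm can. A call with a gripper value outside its range is refused whole. The fingers move at their own pace and stop on an object; "force" is the grip in N (left out, the last holds). Time passes only in rows, so rows that repeat a pose let the fingers close. It gives the time, the measured TCP pose, the force, the opening and the grip force at its end, in the units of the state.
- manip.state(): the state, without advancing time (a new reading comes with each control period).
- manip.read_camera(name): name is "scene" or "side" or "wrist"; returns (picture, depth): 384x512x3 uint8, red, green, blue; 384x512 float32, m along the optical axis (not along the pixel's ray), 0 where there is no reading.
- manip.calibration(name): a dict with "intrinsics" (3x3 intrinsics, pixels), "view" (4x4, takes a point from world to camera coordinates); the wrist camera has in their place "tool_from_camera" (4x4, takes a point from camera to tool coordinates, whose origin is the TCP and whose axes are the flange's). Camera axes: x right, y up, looking along -z (the intrinsics and any distortion apply to the point x, -y, -z); pixel columns grow to the right and rows downward; lengths in m; the calibration is good to about 2 mm. The wrist camera is an equidistant fisheye: a pixel r from the principal point sees the ray r / f radians off the axis. A picture is of the moment at which its call begins: read the wrist's pose just before it. calibration takes no time and is no camera call.
- manip.sign_off(): hands the job in; it is judged then, once.
The state is a dict: "clock": time; "joints": joint angles; "joint_vel": joint speeds; "tau": joint torques, N m; "ee_pos": TCP position; "ee_rot": TCP orientation; "contact_force": force on the tool from outside, world axes, zero at the start; "torque": the same for the moment, N m; "finger_gap": opening from 0.0 (shut) to 1.0 (fully open); "gripper_force": force on a finger pad.
Only numpy, scipy, OpenCV 4.12 (cv2) and the standard library are available. Lean on these libraries where they do the work, as an engineer would, in place of code of your own. Each camera call takes 0.05 s, during which the arm holds its last target. There are 200 camera calls.

TASK

Three flat screw caps and two taller rubber stoppers are mixed on the counting tray. With the closed fingers sweep the three caps across the plate and over its step, down into the trough, leaving the stoppers standing where they are; then push the trough's hinged cover over until it is fully shut on them. Pick nothing up, and leave the bottle and the beaker beside the tray alone.

Things in the scene. Friction and masses are not known exactly. Their poses are not given: they have to be found in the camera images.
- counting_tray: grey plastic counting tray, white plate, 208 x 290 mm, fixed. Origin underneath at z = 0; x points across the plate to the trough (away from the robot), y along the trough. In its frame, mm: flat plate, top z = 20, x = -110 to +30; then a straight step down into the trough, floor z = 4, x = +30 to +92; walls 3 thick, 27 high round the plate, 34 round the trough; inside y = -142 to +142
- cover (a joint): hinge of the trough's cover, a flat grey flap 289 mm long: 0 = shut, lying level over the trough on the tray's walls; grows as it opens, up to 2.1 rad; pi/2 = upright. It starts open at 1.65 to 2.0 rad, leaning back away from the plate; the hinge is stiff (0.06 N m) and the cover stays where it is left
- cover_hinge (a point): middle of the cover's hinge line, which runs along the tray's y at tray x = +97 mm, z = 36 mm
- cover_edge (a point): middle of the cover's free edge, 69 mm from the hinge line; the sheet is 2.5 mm thick with a 10 mm lip folded along this edge, pointing down when shut and towards the plate when upright
- cap_1_mid (a point): black ribbed screw cap for a bottle, a flat disc 34 mm in diameter and 12 mm high, 10 to 17 g, loose on the plate at tray x = -42 to 0 mm. Caps and stoppers stand in five lanes about 50 mm apart along y (38 at least), shuffled, so each cap has a clear way along +x to the trough. This point: middle of the cap, 6 mm above its underside, z along its axis
- cap_2_mid (a point): black ribbed screw cap for a bottle, a flat disc 34 mm in diameter and 12 mm high, 10 to 17 g, loose on the plate at tray x = -42 to 0 mm. Caps and stoppers stand in five lanes about 50 mm apart along y (38 at least), shuffled, so each cap has a clear way along +x to the trough. This point: middle of the cap, 6 mm above its underside, z along its axis
- cap_3_mid (a point): black ribbed screw cap for a bottle, a flat disc 34 mm in diameter and 12 mm high, 10 to 17 g, loose on the plate at tray x = -42 to 0 mm. Caps and stoppers stand in five lanes about 50 mm apart along y (38 at least), shuffled, so each cap has a clear way along +x to the trough. This point: middle of the cap, 6 mm above its underside, z along its axis
- stopper_1_mid (a point): dark rubber stopper, a tapered plug 30 mm in diameter at the foot, 24 mm at the top and 36 mm high, standing loose on its wide end on the counting plate; this point is its middle, 18 mm above its foot, z up along its axis; it must stay where it stands
- stopper_2_mid (a point): dark rubber stopper, a tapered plug 30 mm in diameter at the foot, 24 mm at the top and 36 mm high, standing loose on its wide end on the counting plate; this point is its middle, 18 mm above its foot, z up along its axis; it must stay where it stands
- sample_bottle: capped off-white sample bottle, 60 mm in diameter, 148 mm high, standing loose at one end of the tray; origin at the centre of its foot; to be left where it stands
- beaker: small glass beaker, 54 mm in diameter with a spout, 70 mm high, standing loose at the other end of the tray; origin at the centre of its foot; to be left where it stands

How it is judged:
By the outcome, as a careful person would: the job done as asked, in the order asked, and still so for the second after the job is handed in, with the robot touching nothing.
It also fails if it takes over 51 s, if anything falls off the work surface, if the arm or the gripper's body presses on something with over 40 N, if the wrist force passes 120 N, or if a joint passes its speed limit or range.

## Working session

There is one attempt and no reset: what is moved stays moved. The work goes in short steps, Python scripts to look and compute and a tool call to move; the robot and the scene stay as the last step left them, time stands still between calls to the robot, and variables do not carry over. Pictures are saved under pics/ and viewed, at most 10 in all, crops included, and the job is handed in when it is done.

Besides the shell and the picture viewer there is one more tool, called in YAML: its name, and indented under it one key for each argument. carry_out: Moves the arm, as the interface text tells. Its arguments: {"type":"object","properties":{"gripper":{"type":"array","items":{"type":"number"}},"slide":{"type":"array","items":{"type":"array","items":{"type":"number"}}},"spin":{"type":"array","items":{"type":"number"}},"force":{"type":"number"}},"required":["gripper","slide","spin"]}

```bash
mkdir -p pics; ls
python3 - <<'E'
from bench import manip
import cv2,numpy as np
np.set_printoptions(precision=4,suppress=True)
s=manip.state(); print({k:s[k] for k in('clock','ee_pos','ee_rot','finger_gap')})
ims=[]
for n in('scene','side'):
    im,d=manip.read_camera(n); np.savez(f'pics/{n}0.npz',im=im,d=d)
    c=manip.calibration(n); print(n,c)
    cv2.imwrite(f'pics/{n}0.png',im[:,:,::-1])
print(manip.calibration('wrist'))
E
```

```text
pics
{'clock': 0.0, 'ee_pos': array([0.5994, 0.    , 0.2302]), 'ee_rot': array([-2.2205, -2.2204,  0.0019]), 'finger_gap': 0.9982258089904247}
scene {'intrinsics': array([[453.1656,   0.    , 259.9638],
       [  0.    , 453.1656, 193.1928],
       [  0.    ,   0.    ,   1.    ]]), 'view': array([[-0.845 , -0.5346, -0.0129,  0.4898],
       [ 0.3237, -0.5305,  0.7834, -0.1942],
       [-0.4257,  0.6578,  0.6213, -0.8694],
       [ 0.    ,  0.    ,  0.    ,  1.    ]])}
side {'intrinsics': array([[494.3358,   0.    , 259.6859],
       [  0.    , 494.3358, 184.9385],
       [  0.    ,   0.    ,   1.    ]]), 'view': array([[-0.9999, -0.0148, -0.0069,  0.5696],
       [-0.0006, -0.3919,  0.92  , -0.0263],
       [-0.0163,  0.9199,  0.3919, -1.1546],
       [ 0.    ,  0.    ,  0.    ,  1.    ]])}
{'intrinsics': array([[297.3186,   0.    , 258.9549],
       [  0.    , 297.3186, 189.4764],
       [  0.    ,   0.    ,   1.    ]]), 'tool_from_camera': array([[ 0.0007,  0.9545,  0.2983,  0.0753],
       [ 1.    , -0.0008, -0.    , -0.0013],
       [ 0.0002,  0.2983, -0.9545, -0.1432],
       [ 0.    ,  0.    ,  0.    ,  1.    ]])}
```

View pics/scene0.png

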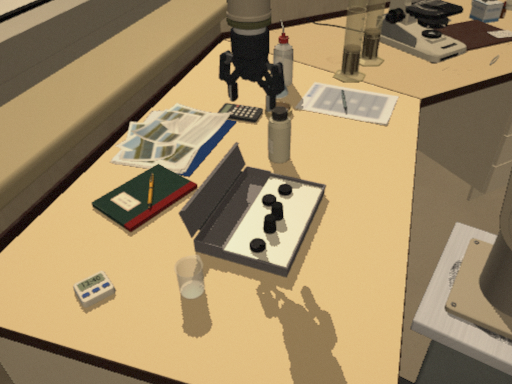

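Run:
```python
from bench import manip
import cv2,numpy as np
from scipy.spatial.transform import Rotation as R
s=manip.state()
im,d=manip.read_camera('wrist'); np.savez('pics/wrist0.npz',im=im,d=d,p=s['ee_pos'],r=s['ee_rot'])
cv2.imwrite('pics/wrist0.png',im[:,:,::-1]); print(R.from_rotvec(s['ee_rot']).as_matrix().round(3))
```

```text
[[ 0.     1.    -0.002]
 [ 1.    -0.     0.   ]
 [ 0.    -0.002 -1.   ]]
```

View pics/wrist0.png

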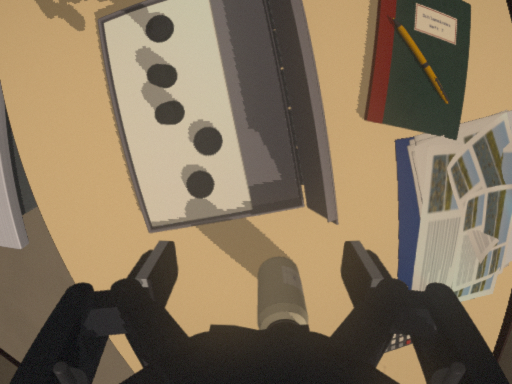

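Scene: caps at (286,189), (269,200), (257,245) and stoppers at (277,211), (270,225). In the wrist picture these are, from the top: cap (160,28), stoppers (162,75) and (170,112), caps (208,140) and (200,184). The cover leans open at the right, the bottle stands at (282,290), and image up is world +y.

```bash
cat > h.py <<'E'
from bench import manip
import cv2,numpy as np
from scipy.spatial.transform import Rotation as R
np.set_printoptions(precision=4,suppress=True)
def cloud(n,d,s=None):
    """world point for every pixel; also ray origin & directions"""
    c=manip.calibration(n);K=c['intrinsics'];v,u=np.mgrid[:384,:512]
    a=(u-K[0,2])/K[0,0];b=(v-K[1,2])/K[1,1]
    if n=='wrist':
        r=np.hypot(a,b)+1e-9; t=np.tan(np.minimum(r,1.5))/r; a,b=a*t,b*t
        T=np.eye(4);T[:3,:3]=R.from_rotvec(s['ee_rot']).as_matrix();T[:3,3]=s['ee_pos'];T=T@c['tool_from_camera']
    else: T=np.linalg.inv(c['view'])
    ray=np.stack([a,-b,-np.ones_like(a)],-1)@T[:3,:3].T
    return T[:3,3]+ray*d[...,None],T[:3,3],ray
def onz(o,ray,z): return o+ray*((z-o[2])/ray[...,2:])
E
python3 - <<'E'
from h import *
for n in('wrist','scene'):
    f=np.load(f'pics/{n}0.npz');im,d=f['im'],f['d']
    s=dict(ee_pos=f['p'],ee_rot=f['r']) if n=='wrist' else None
    P,o,ray=cloud(n,d,s)
    hsv=cv2.cvtColor(im,cv2.COLOR_RGB2HSV)
    white=((hsv[...,1]<70)&(hsv[...,2]>170)&(abs(P[...,2]-.02)<.012)&(d>0)).astype(np.uint8)
    k,l,st,ce=cv2.connectedComponentsWithStats(white);i=1+st[1:,4].argmax();m=(l==i)
    cs=cv2.findContours(m.astype(np.uint8),cv2.RETR_EXTERNAL,2)[0];hull=cv2.convexHull(max(cs,key=cv2.contourArea))
    print(n,'plate z',np.median(P[m][:,2]),m.sum())
    Z=onz(o,ray,.02)[...,:2]
    h=Z[hull[:,0,1],hull[:,0,0]].astype(np.float32); rc=cv2.minAreaRect(h*1000);print(rc,cv2.boxPoints(rc))
    hm=cv2.fillConvexPoly(np.zeros((384,512),np.uint8),hull,1)
    dark=((hsv[...,2]<60)&(hm>0)).astype(np.uint8);k,l,st,ce=cv2.connectedComponentsWithStats(dark)
    for j in range(1,k):
        if st[j,4]>60:
            q=l==j;zt=np.percentile(P[q][:,2],90);top=q&(P[...,2]>zt-.006)
            print(ce[j],st[j],'zt',zt,'top centre',P[top].mean(0),np.ptp(P[top][:,:2],axis=0))
E
```

```text
wrist plate z 0.020586534412150415 17259
((493.0673522949219, 66.20387268066406), (139.67115783691406, 277.02496337890625), 11.022154808044434) [[398.038  188.8095]
 [451.002  -83.1053]
 [588.0967 -56.4017]
 [535.1327 215.513 ]]
[154.0919  26.7351] [147  17  19  24 185] zt 0.033375016243270036 top centre [0.4767 0.1671 0.0378] [0.1328 0.1059]
scene plate z 0.018943131760399856 3621
((494.49273681640625, 64.14653015136719), (138.2574005126953, 274.6737976074219), 10.922828674316406) [[400.5929 185.8964]
 [452.6399 -83.8012]
 [588.3926 -57.6033]
 [536.3456 212.0943]]
[284.6814 189.4513] [279 184  13  11 113] zt 0.031905416959011744 top centre [ 0.5232 -0.0219  0.0301] [0.0321 0.0339]
[271.9387 213.2643] [263 195  20  38 473] zt 0.05506001894855787 top centre [0.4891 0.0889 0.0542] [0.0312 0.0657]
[257.25   245.1937] [250 239  15  13 160] zt 0.031708177416561 top centre [0.4777 0.1713 0.03  ] [0.0309 0.0318]
```

```bash
cat >> h.py <<'E'
A=np.radians(11.0);O=np.array([.5328,.0735,0])
TR=R.from_euler('z',A).as_matrix()
def tray(P): return (P-O)@TR
E
python3 - <<'E'
from h import *
for n in('wrist','scene'):
    f=np.load(f'pics/{n}0.npz');im,d=f['im'],f['d']
    s=dict(ee_pos=f['p'],ee_rot=f['r']) if n=='wrist' else None
    P,o,ray=cloud(n,d,s);T=tray(P)*1000;x,y,z=T[...,0],T[...,1],T[...,2]
    for lab,lo,hi in(('cap',29,36),('stop',52,62)):
        m=((x>-100)&(x<25)&(abs(y)<135)&(z>lo)&(z<hi)&(d>0)).astype(np.uint8)
        k,l,st,ce=cv2.connectedComponentsWithStats(m)
        for j in range(1,k):
            if st[j,4]>40:
                q=T[l==j];rc=cv2.minEnclosingCircle(q[:,:2].astype(np.float32));print(n,lab,ce[j],st[j,4],'med z',np.median(q[:,2]),'mid',(q.max(0)+q.min(0))/2,np.ptp(q,axis=0))
    # trough floor & cover
    m=(x>20)&(x<105)&(abs(y)<135)&(abs(z-4)<4);print('floor',np.percentile(x[m],[1,99]),np.percentile(y[m],[1,99]))
    m=(x>85)&(x<150)&(abs(y)<130)&(z>45)&(z<115);q=T[m]
    if len(q)>50:
        v=q[:,[0,2]]-[97,36];an=np.arctan2(v[:,1],-v[:,0]);big=np.hypot(v[:,0],v[:,1])>30;print('cover ang',np.percentile(an[big],[10,50,90]),'y',np.percentile(q[:,1],[1,99]),'zmax',np.percentile(q[:,2],99),'len',np.percentile(np.hypot(*v.T),99))
P,o,ray=cloud('scene',np.load('pics/scene0.npz')['d']);T=tray(P)*1000;x,y,z=[T[...,i] for i in range(3)]
for nm,m in(('beaker',(y>150)&(y<260)&(abs(x)<120)&(z>15)&(z<90)),('bottle',(y<-150)&(y>-260)&(abs(x)<120)&(z>15)&(z<170))):
    q=T[m];print(nm,len(q),np.percentile(q,[2,50,98],axis=0))
E
```

```text
wrist cap [158.3901  27.8736] 546 med z 32.218874845458636 mid [-34.5403 102.1286  31.979 ] [33.3838 33.6821  5.8816]
wrist cap [171.4444  76.3333] 45 med z 32.05739080009524 mid [-32.4404  40.8147  32.3718] [15.2012 24.1987  6.7016]
wrist cap [177.92 111.26] 50 med z 32.54138265062588 mid [-33.1279  -3.0692  32.5024] [14.7742 27.2884  6.944 ]
wrist cap [207.176  141.1891] 608 med z 32.10521103429876 mid [ -5.0058 -46.3557  31.7162] [33.0792 32.5577  5.1028]
wrist cap [199.484 184.883] 564 med z 31.910488213551893 mid [-26.6617 -96.4426  31.8097] [33.6268 33.8611  5.5608]
wrist stop [156.7747  74.0632] 364 med z 56.36682791234122 mid [-39.2459  42.3882  55.479 ] [23.4065 24.2196  6.8915]
wrist stop [164.8599 113.4368] 364 med z 56.440767881814836 mid [-40.0113  -2.7423  55.4841] [24.9128 23.4794  6.2966]
floor [29.7991 91.129 ] [-132.2205  120.237 ]
cover ang [1.7695 1.8678 1.8967] y [-127.4536   87.9991] zmax 105.69728695601583 len 71.12985502045018
scene cap [284.0617 188.037 ] 81 med z 30.45866212494775 mid [-26.3847 -93.998   31.407 ] [32.3367 34.3592  4.4256]
scene cap [268.3298 198.4574] 94 med z 30.477614926327174 mid [ -4.2149 -43.8344  31.3161] [30.849  33.235   4.5397]
scene cap [256.7177 243.9677] 124 med z 30.61133482151274 mid [-34.2817 104.5013  31.2959] [32.4551 32.2589  4.4051]
scene stop [276.2273 205.2879] 66 med z 54.7400522289181 mid [-38.7193  -0.645   54.9797] [22.3497 26.3709  4.8836]
scene stop [268.8947 217.7895] 76 med z 54.66912360241656 mid [-38.5213  44.8301  55.1928] [23.1056 23.4166  6.3585]
floor [38.4508 93.9848] [-131.981   113.8033]
cover ang [1.8218 1.9172 1.9528] y [-126.4575  128.4907] zmax 104.10520235412778 len 69.90265481210743
beaker 718 [[ 24.9047 212.9686  17.1247]
 [ 53.5003 229.2482  48.4596]
 [ 74.5368 259.1629  68.8213]]
bottle 1029 [[  16.1323 -257.0065   17.1941]
 [  37.7827 -232.6938   88.3657]
 [  68.0636 -222.6369  147.8344]]
```

carry_out:
  gripper: [0,0,0,0,0,0,0,0,0,0,0,0]
  slide:
    - [-0.2,-0.7,0.4]
    - [-0.4,-1.4,0.9]
    - [-0.6,-2.1,1.5]
    - [-0.8,-2.8,2.2]
    - [-1.0,-3.4,2.9]
    - [-1.1,-3.8,3.5]
    - [-1.14,-4.0,4.0]
    - [-1.14,-4.0,4.2]
    - [-1.14,-4.0,4.2]
    - [-1.14,-4.0,4.2]
    - [-1.14,-4.0,4.2]
    - [-1.14,-4.0,4.2]
  spin: [-0.5,-1.0,-1.5,-2.0,-2.2,-2.2,-2.2,-2.2,-2.2,-2.2,-2.2,-2.2]

```text
clock: 1.15
ee_pos: [0.4814, -0.0342, 0.1067]
ee_rot: [1.997, 2.423, 0.002]
contact_force: [-0.0, -0.4, 0.3]
finger_gap: -0.002
gripper_force: 0.0
```

Run:
```python
from h import *
s=manip.state();print(s['clock'],s['ee_pos'],s['finger_gap'],s['contact_force'],'tray',tray(s['ee_pos'])*1000)
M=R.from_rotvec(s['ee_rot']).as_matrix();print(TR.T@M)
im,d=manip.read_camera('wrist');cv2.imwrite('pics/w1.png',im[:,:,::-1])
P,o,ray=cloud('wrist',d,s);T=tray(P)*1000;x,y,z=[T[...,i] for i in range(3)]
m=((x>-100)&(x<25)&(abs(y)<135)&(z>29)&(z<36)&(d>0)).astype(np.uint8);k,l,st,ce=cv2.connectedComponentsWithStats(m)
for j in range(1,k):
    if st[j,4]>80: q=T[l==j];print(ce[j],st[j,4],(q.max(0)+q.min(0))/2,np.ptp(q,axis=0))
```

```text
1.15 [ 0.4814 -0.0342  0.1067] -0.0018884254714432351 [-0.0141 -0.4165  0.2749] tray [-71.0173 -95.922  106.6743]
[[-0.0003  1.      0.0021]
 [ 1.      0.0003 -0.0008]
 [-0.0008  0.0021 -1.    ]]
[297.4746  28.8898] 118 [-41.4108  37.186   32.5433] [24.4294 18.1824  6.8452]
[347.0021 135.4188] 1416 [ -4.9475 -45.9255  31.8245] [34.2211 33.4356  5.6192]
[315.9745 197.9932] 1332 [-26.8583 -96.2485  31.8078] [34.3114 34.3084  5.4733]
```

View pics/w1.png

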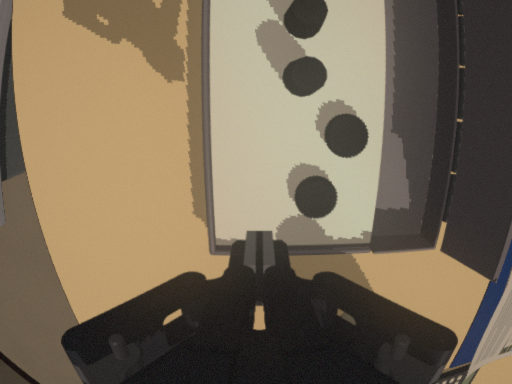

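Wrist view: shut fingers at (259,250) stand behind the cap at (316,198), with the next cap at (347,135) and the stoppers at (305,76) and (306,17). The positions agree with the first measurement, so I lower.

carry_out:
  gripper: [0,0,0,0,0,0,0]
  slide:
    - [0,0,0.7]
    - [0,0,1.4]
    - [0,0,2.0]
    - [0,0,2.4]
    - [0,0,2.6]
    - [0,0,2.65]
    - [0,0,2.65]
  spin: [0,0,0,0,0,0,0]

```text
clock: 1.78
ee_pos: [0.4803, -0.0342, 0.0261]
ee_rot: [1.998, 2.424, 0.0]
contact_force: [-0.7, 0.4, 0.7]
finger_gap: -0.004
gripper_force: 0.0
```

carry_out:
  gripper: [0,0,0,0,0,0,0,0,0,0,0,0,0,0,0,0,0,0,0,0]
  slide:
    - [0,0.15,0.04]
    - [0,0.3,0.05]
    - [0,0.5,0.05]
    - [0,0.7,0.05]
    - [0,0.9,0.05]
    - [0,1.1,0.05]
    - [0,1.3,0.05]
    - [0,1.5,0.05]
    - [0,1.7,0.05]
    - [0,1.9,0.05]
    - [0,2.1,0.05]
    - [0,2.3,0.05]
    - [0,2.5,0.05]
    - [0,2.7,0.05]
    - [0,2.9,0.05]
    - [0,3.1,0.05]
    - [0,3.25,0.05]
    - [0,3.4,0.05]
    - [0,3.5,0.05]
    - [0,3.5,0.05]
  spin: [0,0,0,0,0,0,0,0,0,0,0,0,0,0,0,0,0,0,0,0]

```text
clock: 3.45
ee_pos: [0.5836, -0.014, 0.0242]
ee_rot: [1.998, 2.424, 0.0]
contact_force: [0.3, -0.2, 0.1]
finger_gap: -0.0
gripper_force: 0.0
```

Run:
```python
from h import *
s=manip.state();print(s['clock'],s['contact_force'],'tray',tray(s['ee_pos'])*1000)
im,d=manip.read_camera('scene');cv2.imwrite('pics/s1.png',cv2.resize(im[110:290,150:370,::-1],None,fx=2.5,fy=2.5))
im,d=manip.read_camera('wrist');P,o,ray=cloud('wrist',d,s);T=tray(P)*1000;x,y,z=[T[...,i] for i in range(3)]
m=((x>32)&(x<92)&(abs(y)<138)&(z>9)&(z<30)&(d>0)).astype(np.uint8);k,l,st,ce=cv2.connectedComponentsWithStats(m)
for j in range(1,k):
    if st[j,4]>80: q=T[l==j];print(ce[j],st[j,4],(q.max(0)+q.min(0))/2,np.ptp(q,axis=0),np.median(q[:,2]))
```

```text
3.45 [ 0.3157 -0.237   0.0527] tray [ 33.1624 -95.5783  24.1981]
[371.4161 137.9337] 2504 [ 91.4244 -46.0268  19.4978] [  1.151  171.4241  20.9868] 20.28616677502253
[296.4758 231.5572] 2125 [ 50.585  -95.4145  19.4818] [36.7504 32.783  20.9221] 15.955135802500912
```

View pics/s1.png

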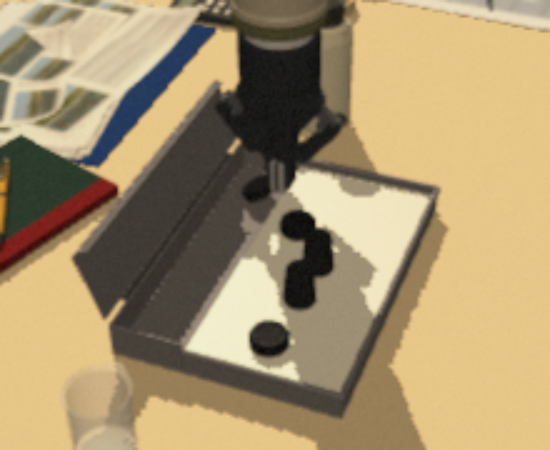

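Crop: the first cap lies flat in the trough at (257,188), top z 16 mm, and everything else is unmoved. Next is the cap in lane y = -46.

carry_out:
  gripper: [0,0,0,0,0,0,0,0,0,0,0,0,0,0,0,0]
  slide:
    - [0,-0.1,-0.7]
    - [0,-0.3,-1.5]
    - [0,-0.8,-2.2]
    - [0.3,-1.5,-2.3]
    - [0.8,-2.2,-2.3]
    - [1.3,-2.6,-2.3]
    - [1.6,-2.8,-2.3]
    - [1.65,-2.8,-2.3]
    - [1.65,-2.8,-2.3]
    - [1.65,-2.8,-1.9]
    - [1.65,-2.8,-1.3]
    - [1.65,-2.8,-0.7]
    - [1.65,-2.8,-0.25]
    - [1.65,-2.8,-0.05]
    - [1.65,-2.8,0]
    - [1.65,-2.8,0]
  spin: [0,0,0,0,0,0,0,0,0,0,0,0,0,0,0,0]

```text
clock: 4.88
ee_pos: [0.4911, 0.0181, 0.0236]
ee_rot: [-1.998, -2.423, 0.001]
contact_force: [0.4, -0.5, -0.4]
finger_gap: 0.006
gripper_force: 0.0
```

carry_out:
  gripper: [0,0,0,0,0,0,0,0,0,0,0,0,0,0,0,0,0,0]
  slide:
    - [0,0.15,0]
    - [0,0.3,0]
    - [0,0.5,0]
    - [0,0.7,0]
    - [0,0.9,0]
    - [0,1.1,0]
    - [0,1.3,0]
    - [0,1.5,0]
    - [0,1.7,0]
    - [0,1.9,0]
    - [0,2.1,0]
    - [0,2.3,0]
    - [0,2.45,0]
    - [0,2.6,0]
    - [0,2.7,0]
    - [0,2.8,0]
    - [0,2.8,0]
    - [0,2.8,0]
  spin: [0,0,0,0,0,0,0,0,0,0,0,0,0,0,0,0,0,0]

```text
clock: 6.38
ee_pos: [0.5736, 0.0345, 0.0242]
ee_rot: [-1.998, -2.424, 0.0]
contact_force: [-0.1, 0.7, -0.3]
finger_gap: -0.002
gripper_force: 0.0
```

```bash
cat > chk.py <<'E'
from h import *
s=manip.state();print(s['clock'],s['contact_force'],'tray',tray(s['ee_pos'])*1000)
im,d=manip.read_camera('wrist');P,o,ray=cloud('wrist',d,s);T=tray(P)*1000;x,y,z=[T[...,i] for i in range(3)]
for a,b,lo,hi in((32,88,9,32),(-100,28,29,36),(-100,28,52,62)):
    m=((x>a)&(x<b)&(abs(y)<138)&(z>lo)&(z<hi)&(d>0)).astype(np.uint8);k,l,st,ce=cv2.connectedComponentsWithStats(m)
    for j in range(1,k):
        if st[j,4]>80: q=T[l==j];print(lo,ce[j],st[j,4],(q.max(0)+q.min(0))/2,np.ptp(q,axis=0),np.median(q[:,2]))
E
python3 chk.py
```

```text
6.3833 [-0.1463  0.747  -0.3288] tray [ 32.5951 -46.0973  24.1693]
9 [296.3762 230.3126] 2230 [ 50.3112 -45.6998  20.4829] [36.3363 34.3824 22.9359] 16.115610280648582
29 [132.4827  81.728 ] 375 [-31.7608  42.2553  32.4818] [13.9052 27.6856  6.9603] 32.219386233980856
29 [134.701  162.4562] 388 [-34.1298  -2.323   32.502 ] [17.0601 26.8621  6.9864] 32.433712533825116
52 [91.0697 78.8725] 2266 [-39.3158  42.2481  55.6006] [24.9647 24.1046  7.2   ] 56.44751611144936
52 [ 98.3195 182.3215] 2050 [-39.778   -2.6172  55.2938] [24.4292 23.7839  6.5615] 56.44806168415809
52 [242.0964 260.4578] 166 [ 22.6309 -37.7035  56.979 ] [10.3812  5.4818  9.779 ] 55.23820666180292
```

carry_out:
  gripper: [0,0,0,0,0,0,0,0,0,0,0,0,0,0,0,0,0,0,0,0]
  slide:
    - [0,-0.1,-0.7]
    - [0,-0.2,-1.5]
    - [0,-0.4,-2.2]
    - [0.3,-0.9,-2.5]
    - [1.0,-1.5,-2.5]
    - [1.9,-2.2,-2.5]
    - [2.8,-2.8,-2.5]
    - [3.7,-3.3,-2.5]
    - [4.4,-3.6,-2.5]
    - [4.8,-3.75,-2.5]
    - [4.95,-3.75,-2.5]
    - [4.95,-3.75,-2.4]
    - [4.95,-3.75,-2.1]
    - [4.95,-3.75,-1.6]
    - [4.95,-3.75,-1.0]
    - [4.95,-3.75,-0.5]
    - [4.95,-3.75,-0.2]
    - [4.95,-3.75,-0.05]
    - [4.95,-3.75,0]
    - [4.95,-3.75,0]
  spin: [0,0,0,0,0,0,0,0,0,0,0,0,0,0,0,0,0,0,0,0]

```text
clock: 8.1
ee_pos: [0.4351, 0.1584, 0.0242]
ee_rot: [-1.999, -2.423, 0.0]
contact_force: [0.4, -0.4, 0.0]
finger_gap: 0.0
gripper_force: 0.0
```

carry_out:
  gripper: [0,0,0,0,0,0,0,0,0,0,0,0,0,0,0,0,0,0,0,0]
  slide:
    - [0,0.2,0]
    - [0,0.4,0]
    - [0,0.6,0]
    - [0,0.8,0]
    - [0,1.0,0]
    - [0,1.2,0]
    - [0,1.4,0]
    - [0,1.6,0]
    - [0,1.8,0]
    - [0,2.0,0]
    - [0,2.2,0]
    - [0,2.4,0]
    - [0,2.6,0]
    - [0,2.8,0]
    - [0,3.0,0]
    - [0,3.2,0]
    - [0,3.4,0]
    - [0,3.6,0]
    - [0,3.75,0]
    - [0,3.75,0]
  spin: [0,0,0,0,0,0,0,0,0,0,0,0,0,0,0,0,0,0,0,0]

```text
clock: 9.77
ee_pos: [0.5463, 0.1803, 0.0243]
ee_rot: [1.998, 2.424, 0.001]
contact_force: [0.5, -0.4, -0.3]
finger_gap: 0.002
gripper_force: 0.0
```

```bash
python3 chk.py
```

```text
9.7667 [ 0.5331 -0.3657 -0.2807] tray [ 33.6063 102.3089  24.2785]
9 [296.3447 229.8926] 2225 [ 50.8905 103.6535  20.4235] [37.5045 32.7961 22.7522] 15.964871217632657
52 [240.2971 260.8841] 138 [ 23.2045 110.4707  56.8909] [9.5486 5.4626 9.7576] 55.24067634545305
```

All three caps are in the trough. Now over the cover to its back side, at mid-length.

carry_out:
  gripper: [0,0,0,0,0,0,0,0,0,0,0,0,0,0,0,0,0,0]
  slide:
    - [0,-0.2,-0.4]
    - [0,-0.5,-1.2]
    - [0,-0.7,-2.2]
    - [-0.3,-0.7,-3.2]
    - [-0.8,-0.7,-4.0]
    - [-1.4,-0.7,-4.3]
    - [-2.1,-0.3,-4.3]
    - [-2.7,0.4,-4.3]
    - [-3.1,1.2,-4.3]
    - [-3.3,2.0,-4.3]
    - [-3.4,2.8,-4.3]
    - [-3.4,3.4,-4.3]
    - [-3.4,3.8,-4.3]
    - [-3.4,4.0,-4.3]
    - [-3.4,4.0,-4.3]
    - [-3.4,4.0,-4.3]
    - [-3.4,4.0,-4.3]
    - [-3.4,4.0,-4.3]
  spin: [0,0,0,0,0,0,0,0,0,0,0,0,0,0,0,0,0,0]

```text
clock: 11.32
ee_pos: [0.6819, 0.103, 0.1534]
ee_rot: [-1.998, -2.424, 0.0]
contact_force: [-0.4, -0.2, 0.0]
finger_gap: 0.001
gripper_force: 0.0
```

Run:
```python
from h import *
s=manip.state();t=tray(s['ee_pos'])*1000;print(s['clock'],'tray',t,s['joints'])
im,d=manip.read_camera('wrist');P,o,ray=cloud('wrist',d,s);T=tray(P)*1000
q=T-t;g=(d>0)&(abs(q[...,0])<90)&(q[...,2]>0)&(q[...,2]<140)&(abs(q[...,1])<60);q=q[g]
for lo in range(0,120,10):
    k=q[(q[:,2]>=lo)&(q[:,2]<lo+10)]
    if len(k)>5: print(lo,len(k),k.min(0),k.max(0))
im,d=manip.read_camera('scene');cv2.imwrite('pics/s2.png',cv2.resize(im[90:290,150:370,::-1],None,fx=2.5,fy=2.5))
P,o,ray=cloud('scene',d);T=tray(P)*1000;x,y,z=[T[...,i] for i in range(3)]
m=(x>85)&(x<125)&(y>30)&(y<135)&(z>75)&(z<112);v=T[m][:,[0,2]]-[97,36];an=np.arctan2(v[:,1],-v[:,0]);print(m.sum(),np.percentile(an,[10,50,90]),np.percentile(T[m],[1,99],axis=0))
```

```text
11.3167 tray [151.9603   0.4788 153.4057] [ 0.0756  0.4136  1.2966 -0.      1.4317 -0.1165]
0 186 [-13.6445   5.6058   3.7369] [11.1446 10.6638  9.9589]
10 512 [-15.0093   5.252   10.0139] [12.192  11.1968 19.9943]
20 632 [-15.1142   5.1044  20.0553] [12.1653 11.3468 29.9984]
30 727 [-15.1646 -12.0327  30.013 ] [12.2329 11.3912 39.9444]
40 1639 [-33.9353 -12.6778  40.0078] [30.9391 13.5731 49.9993]
50 4612 [-41.4403 -12.4796  50.0015] [38.9803 13.753  59.9995]
60 3558 [-49.6448 -10.3282  60.0034] [47.0689 17.1648 69.9988]
70 6537 [-57.9393 -10.4805  70.0004] [56.2722 17.8619 79.9966]
80 8291 [-63.5089  -3.1701  80.0001] [60.2438 17.9746 89.9998]
90 9109 [-62.5526  -7.4037  90.0003] [59.615  20.6498 99.9989]
100 1383 [-48.3481   4.7579 100.0018] [ 35.5133  20.3863 104.769 ]
396 [1.8009 1.9141 1.9471] [[109.9347  32.0641  75.2452]
 [122.0529 134.1198 104.5321]]
```

View pics/s2.png

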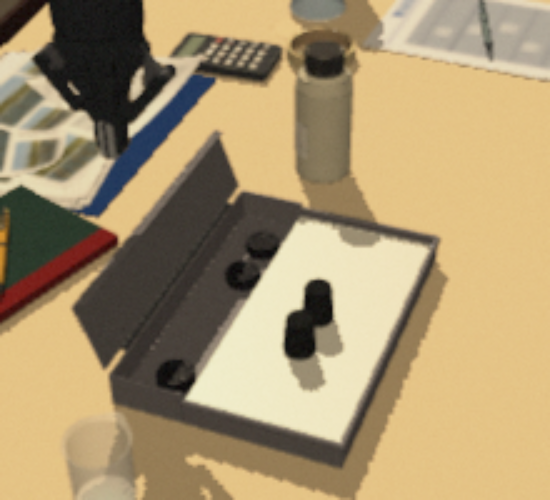

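Crop: all three caps lie flat in the trough at (262,244), (243,275) and (176,374). The stoppers stand at (317,302) and (299,334), and the fingers are behind the open cover. Now lower and push it past upright.

carry_out:
  gripper: [0,0,0,0,0,0,0,0,0,0,0,0,0,0,0,0,0,0,0,0]
  slide:
    - [0,0,0.6]
    - [0,0,1.2]
    - [0,0,1.8]
    - [0,0,2.2]
    - [0,0,2.4]
    - [0,-0.1,2.45]
    - [0,-0.25,2.45]
    - [0,-0.4,2.45]
    - [0,-0.5,2.45]
    - [0,-0.6,2.45]
    - [0,-0.75,2.45]
    - [0,-0.9,2.45]
    - [0,-1.05,2.45]
    - [0,-1.2,2.45]
    - [0,-1.35,2.45]
    - [0,-1.5,2.45]
    - [0,-1.6,2.45]
    - [0,-1.7,2.45]
    - [0,-1.8,2.45]
    - [0,-1.83,2.45]
  spin: [0,0,0,0,0,0,0,0,0,0,0,0,0,0,0,0,0,0,0,0]

```text
clock: 13.08
ee_pos: [0.6281, 0.0924, 0.0796]
ee_rot: [-1.998, -2.424, 0.001]
contact_force: [1.7, 0.4, -0.8]
finger_gap: -0.0
gripper_force: 0.4
```

```bash
cat > cov.py <<'E'
from h import *
s=manip.state();print(s['clock'],s['contact_force'],'tray',tray(s['ee_pos'])*1000)
im,d=manip.read_camera('scene');cv2.imwrite('pics/cov.png',cv2.resize(im[90:290,150:370,::-1],None,fx=2.5,fy=2.5))
P,o,ray=cloud('scene',d);T=tray(P)*1000;x,y,z=[T[...,i] for i in range(3)]
m=(x>25)&(x<125)&(y>50)&(y<135)&(z>36)&(z<112);v=T[m][:,[0,2]]-[97,36];r=np.hypot(*v.T);an=np.arctan2(v[:,1],-v[:,0]);an=an[(r>35)&(r<72)];print('cover angle',len(an),np.percentile(an,[10,50,90]))
E
python3 cov.py
```

```text
13.0833 [ 1.73    0.415  -0.7722] tray [97.14    0.3958 79.5802]
cover angle 191 [1.1556 1.2347 1.2954]
```

carry_out:
  gripper: [0,0,0,0,0,0,0,0,0,0,0,0]
  slide:
    - [0,-0.14,0.02]
    - [0,-0.28,0.05]
    - [0,-0.42,0.13]
    - [0,-0.55,0.23]
    - [0,-0.67,0.35]
    - [0,-0.78,0.47]
    - [0,-0.87,0.6]
    - [0,-0.95,0.73]
    - [0,-1.02,0.88]
    - [0,-1.07,1.03]
    - [0,-1.1,1.18]
    - [0,-1.1,1.18]
  spin: [0,0,0,0,0,0,0,0,0,0,0,0]

```text
clock: 14.13
ee_pos: [0.5952, 0.0862, 0.0428]
ee_rot: [-1.997, -2.423, 0.002]
contact_force: [-0.1, -0.6, -1.1]
finger_gap: 0.0
gripper_force: 0.0
```

```bash
python3 cov.py
```

```text
14.1333 [-0.1452 -0.5888 -1.1111] tray [63.6342  0.5309 42.8199]
cover angle 452 [0.0744 0.1292 0.16  ]
```

View pics/cov.png

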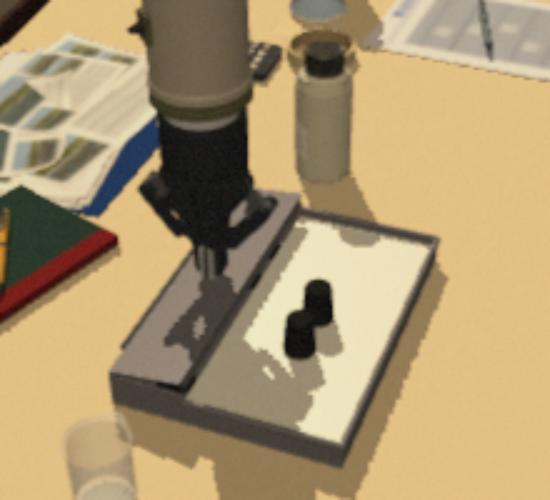

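Crop: the cover is nearly shut (about 0.1 rad) under the fingers at (207,262), with the stoppers in place. I'll move nearer its free edge and press gently.

carry_out:
  gripper: [0,0,0,0,0,0,0,0,0,0]
  slide:
    - [0,0,-0.2]
    - [0,-0.2,-0.2]
    - [0,-0.4,-0.2]
    - [0,-0.45,-0.1]
    - [0,-0.45,0]
    - [0,-0.45,0.04]
    - [0,-0.45,0.08]
    - [0,-0.45,0.11]
    - [0,-0.45,0.13]
    - [0,-0.45,0.13]
  spin: [0,0,0,0,0,0,0,0,0,0]

```text
clock: 15.02
ee_pos: [0.583, 0.0836, 0.0403]
ee_rot: [-1.998, -2.424, 0.0]
contact_force: [0.9, 0.3, 0.6]
finger_gap: -0.001
gripper_force: 0.0
```

carry_out:
  gripper: [0,0,0,0]
  slide:
    - [0,0,0.03]
    - [0,0,0.06]
    - [0,0,0.07]
    - [0,0,0.07]
  spin: [0,0,0,0]

```text
clock: 15.35
ee_pos: [0.583, 0.0836, 0.0383]
ee_rot: [-1.998, -2.424, 0.0]
contact_force: [0.0, -0.3, 0.4]
finger_gap: 0.003
gripper_force: 0.0
```

carry_out:
  gripper: [0,0,0,0]
  slide:
    - [0,0,0.03]
    - [0,0,0.05]
    - [0,0,0.05]
    - [0,0,0.05]
  spin: [0,0,0,0]

```text
clock: 15.68
ee_pos: [0.5832, 0.0837, 0.0378]
ee_rot: [1.998, 2.424, 0.0]
contact_force: [-3.6, -1.3, 6.8]
finger_gap: 0.0
gripper_force: 3.7
```

carry_out:
  gripper: [0,0,0,0]
  slide:
    - [0,0,0.03]
    - [0,0,0.04]
    - [0,0,0.04]
    - [0,0,0.04]
  spin: [0,0,0,0]

```text
clock: 16.02
ee_pos: [0.5833, 0.0837, 0.0377]
ee_rot: [1.998, 2.424, 0.0]
contact_force: [-8.8, -0.9, 16.3]
finger_gap: 0.0
gripper_force: 8.3
```

carry_out:
  gripper: [0,0,0,0,0,0,0,0,0,0,0,0]
  slide:
    - [0,0,-0.1]
    - [0,0,-0.4]
    - [0,0,-1]
    - [0,0,-2]
    - [0,0,-3]
    - [0,0,-4]
    - [0,0,-5]
    - [0,0,-5.5]
    - [0,0,-6]
    - [0,0,-6]
    - [0,0,-6]
    - [0,0,-6]
  spin: [0,0,0,0,0,0,0,0,0,0,0,0]

```text
clock: 17.02
ee_pos: [0.5825, 0.0836, 0.2145]
ee_rot: [-1.998, -2.423, 0.002]
contact_force: [-0.7, -0.0, -0.4]
finger_gap: 0.001
gripper_force: 0.0
```

```bash
python3 cov.py
python3 - <<'E'
from h import *
s=manip.state();im,d=manip.read_camera('wrist');P,o,ray=cloud('wrist',d,s);T=tray(P)*1000;x,y,z=[T[...,i] for i in range(3)]
for X in (35,50,65,80,90):
    m=(abs(x-X)<4)&(abs(y)<135)&(z>25)&(z<60);print(X,m.sum(),np.median(z[m]))
for sgn in(-1,1):
    m=(abs(x-50)<15)&(y*sgn>60)&(abs(y)<135)&(z>25)&(z<60);print('y',sgn,m.sum(),np.median(z[m]) if m.any() else 0)
m=((x>-100)&(x<20)&(abs(y)<135)&(z>52)&(z<62)&(d>0)).astype(np.uint8);k,l,st,ce=cv2.connectedComponentsWithStats(m)
for j in range(1,k):
    if st[j,4]>80: q=T[l==j];print(ce[j],st[j,4],(q.max(0)+q.min(0))/2,np.ptp(q,axis=0))
E
```

```text
17.0167 [-0.701  -0.0051 -0.3825] tray [ 50.6837   0.4542 214.4928]
cover angle 303 [0.0061 0.0229 0.0498]
35 1401 38.24872763922128
50 1410 38.246598334530844
65 1410 38.21172495674536
80 1411 38.21948405397863
90 1573 38.24397444189715
y -1 286 38.21251852992688
y 1 1925 38.271254286319504
[175.2592 133.5061] 409 [-39.3501  42.6713  55.8916] [24.1347 24.1765  7.3548]
[177.173  175.2189] 370 [-39.5608  -2.7457  55.2743] [23.3177 23.274   6.2086]
```

View pics/cov.png

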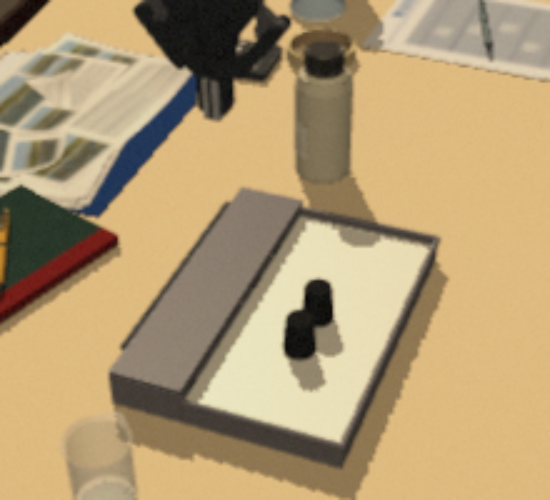

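The cover is level at 38.2 mm along its whole width, so it is fully shut. The stoppers have not moved, and the bottle (324,110) and beaker (98,450) are where they were. Handing in.

```bash
python3 -c "
from bench import manip
print(manip.sign_off())"
```

```text
the job is handed in; nothing more can be done
None
```

I swept all three caps into the trough and pushed its cover fully shut in about 17 s; the stoppers, bottle and beaker were left untouched, and the job is handed in.

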